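# Set out the drifting tools on the forge bench

### The job

Get the bench ready for drifting a hole: put the ring bolster flat on the middle of the anvil's face and lay the hexagonal blank flat on top of it, centred over its hole; lay the hammer head midway between the two firebricks, level with their middles and parallel to them; and stand the drift upright, point up as it is, to the left of the anvil (left as the robot faces it), opposite the middle of that long side, with a gap of about 50 mm between the drift and the anvil. Leave the cold chisel and the rusty spike where they lie.

Things in the scene. Friction and masses are not known exactly. Their poses are not given: they have to be found in the camera images.
- anvil: small dark steel bench anvil, fixed. Origin at the centre of its underside on the table, right below the middle of its flat face. Face 100 mm along its x by 60 mm along its y, 50 mm above the origin, bright on top. A horn 52 mm long, lower than the face, sticks out at +x, away from the robot; +y is its left long side; z up. Turned up to 0.2 rad from the world axes.
- bricks: a pair of pale cut firebricks, fixed, parallel. Origin on the table midway between them. Each is 115 mm along x, 57 mm along y and 32 mm high; they are centred at y = +98.5 and -98.5 mm, so the open space between them is 140 mm wide; z up. Turned up to 0.2 rad from the world axes.
- bolster_center (a point): ring bolster: thick dark steel ring, outer diameter 60 mm, hole 24 mm, 28 mm high, lying flat, about 0.5 kg. Point at its centre, half-way up (14 mm above its underside); z is its axis, up.
- blank_center (a point): hexagonal blank: bright solid steel hexagon, 40 mm across flats, 20 mm high, lying flat with a dark centre mark on top, about 0.2 kg. Point at its centre, half-way up (10 mm); z up; x is square to one pair of flats (other pairs every 60 degrees).
- hammer_center (a point): loose hammer head without handle, lying, dark with bright ends, about 0.45 kg: 80 mm long along its x, 32 mm wide (y), 32 mm high; round striking face at +x, wedge-shaped peen at -x, dark eye on top. Its middle 36 mm has flat, parallel sides across y to grip. Point at its centre, half-way up (16 mm).
- drift_center (a point): drift: bright round steel pin standing upright, 75 mm tall, 26 mm in diameter up to 50 mm, then tapering to a 12 mm tip at the top, about 0.22 kg. Point on its axis, half-way up (37.5 mm); z up.
- chisel: cold chisel lying along its x, 120 mm long, 18 mm wide, 14 mm high: to be left alone. Origin at the centre of its underside.
- spike: rusty square spike with a head, lying along its x, 140 mm long, 30 mm wide at the head, 16 mm high: to be left alone. Origin within 5 mm of under its middle, on the table.
Not all that is in view belongs to the job. Leave any purple or turquoise look-alike of the part that bears blank_center alone.

How it is judged (in metres and radians):
At the end, for the whole second after the job is handed in: Bolster flat on the face within 12 mm of its middle; blank flat on it within 10 mm of its centre; hammer head down between the bricks within 15 mm of the midpoint each way, 12 degrees of parallel; drift upright left of the anvil, 15 mm of the side's middle, gap 35 to 65 mm; at rest (z of bolster_center in the frame of anvil between 0.06 and 0.068 m and horizontal distance between bolster_center and anvil below 0.012 m and angle between each of bolster_center, blank_center, drift_center's own z axis and vertical below 0.12 rad and z of blank_center in the frame of bolster_center between 0.02 and 0.028 m and horizontal distance between blank_center and bolster_center below 0.01 m and x of hammer_center in the frame of bricks between -0.015 and 0.015 m and y of hammer_center in the frame of bricks between -0.015 and 0.015 m and height (world z) of hammer_center below 0.021 m and angle between the x axis of hammer_center and the x axis of bricks, either way round below 0.21 rad and x of drift_center in the frame of anvil between -0.015 and 0.015 m and y of drift_center in the frame of anvil between 0.078 and 0.108 m and height (world z) of drift_center below 0.043 m and linear speed of each of bolster, blank, hammer, drift below 0.02 m/s); the robot touches nothing.
It fails at once if the cold chisel is shifted by more than 20 mm (distance of chisel from where it was at the start of the episode above 0.02 m).
It fails at once if the rusty spike is shifted by more than 20 mm (distance of spike from where it was at the start of the episode above 0.02 m).
It also fails if it takes over 102 s, if anything falls off the work surface, if the arm or the gripper's body presses on something with over 40 N, if the wrist force passes 120 N, or if a joint passes its speed limit or range.

### The arm

A 7-joint arm with a two-finger parallel gripper is mounted at the origin on the work surface. World frame = base frame: x ahead of the robot, y to its left, z up, the work surface at z = 0. Lengths are in mm, angles in rad, forces in N, time in s.
With the tool pointing down it reaches from about 400 to 850 mm from the base axis. Payload 4.5 kg.
Tool frame: the origin (TCP) lies on the centre line of the jaws, within the pads' length; the fingertips stand 11 mm ahead of it and the grasp point (between the pads) lies 8 mm behind it; z points along the fingers, x is the direction in which the jaws open and shut, and the axes are right-handed (so a half turn about z gives the same grasp; the last joint's range is limited). The gripper opens to 85 mm and grips with 20 to 120 N. Pads are 22 mm wide; open, the fingers measure 114 mm over their backs; the gripper's body (76 mm by 85 mm) begins 54 mm behind the grasp point. The pads swing forward as they close: fully open they stand 13 mm farther back than shut.
Start: joints at [1.317, 0.689, -0.195, 1.565, 0.157, 0.902, -0.215], TCP at [177.431, -599.309, 242.317] pointing down, gripper open.
Joint ranges: [-3.01, 3.01], [-0.46, 2.08], [-1.47, 1.51], [0.13, 2.56], [-1, 4.14], [0.04, 2.09], [-2.66, 2.66]. Speed limits (rad/s): [2.57, 2.57, 3.14, 3.14, 3.14, 3.14, 3.14].

### API

Orientations are given as [roll, pitch, yaw] about the fixed x, y, z axes, in that order (R = Rz(yaw) Ry(pitch) Rx(roll)).
In Python, from workcell import env gives the robot as it stands. The module is installed in compiled form; this text tells all that it offers.
- The arm moves only by the tool play_rows, never from a script. Its argument "targets" is text: rows parted by semicolons, each of 7 numbers parted by spaces: the shift along the world's x, y, z in cm, then the turn, a rotation vector about the world's x, y, z in degrees, then the opening, from 0 (shut) to 1 (fully open). A call has 1 to 5 rows; each row is the pose to reach, as a shift and turn from the pose commanded when the call began; what a row does not reach only later rows make up. A row lasts 1/10 s, in which the tool goes at most 50 mm and 8.59 degrees, less where a joint would pass 70% of its speed; a pose out of reach is approached as far as the arm can. A call with a gripper value outside its range is refused whole. The fingers move at their own pace and stop on an object; "squeeze" is the grip in N (left out, the last holds). Time passes only in rows, so rows that repeat a pose let the fingers close. It gives the time, the measured TCP pose, the force and the opening at its end, in the units of the state.
- env.get_obs(): the state, without advancing time (a new reading comes with each control period).
- env.camera(name): name is "scene" or "top"; returns a dict with "frame" (420x560x3 uint8, red, green, blue), "depth" (420x560 float32, mm along the optical axis (not along the pixel's ray), 0 where there is no reading), "K" (3x3 intrinsics, pixels), "xyz" and "attitude" of the camera in the world. Camera axes: x right, y up, looking along -z (the intrinsics and any distortion apply to the point x, -y, -z); pixel columns grow to the right and rows downward; lengths in mm; the calibration is good to about 2 mm. A picture is of the moment at which its call begins.
- env.hand_in(): hands the job in, once; it reports no verdict.
The state is a dict: "clock": time; "joint_positions": joint angles; "qvel": joint speeds; "tau": joint torques, N m; "position": TCP position; "tcp_rot": TCP orientation; "ft_force": force on the tool from outside, world axes, zero at the start; "ft_torque": the same for the moment, N m; "opening": finger opening in mm.
Only numpy, scipy, OpenCV 4.12 (cv2) and the standard library are available. Lean on these libraries where they do the work, as an engineer would, in place of code of your own. Each camera call takes 0.05 s, during which the arm holds its last target.

## Working session

There is one attempt and no reset: what is moved stays moved. The work goes in short steps, Python scripts to look and compute and a tool call to move; the robot and the scene stay as the last step left them, time stands still between calls to the robot, and variables do not carry over. Pictures are saved under pics/ and viewed, and the job is handed in when it is done.

Besides the shell and the picture viewer there is one more tool, called after "Request:" in YAML: its name, and indented under it one key for each argument. play_rows: Moves the arm, as the interface text tells. Its arguments: {"type":"object","properties":{"targets":{"type":"string"},"squeeze":{"type":"number"}},"required":["targets"]}

```bash
mkdir -p pics; python3 - <<'E'
from workcell import env
import cv2,numpy as np
print(env.get_obs())
for n in ("scene","top"):
    c=env.camera(n); cv2.imwrite(f"pics/{n}0.png",c["frame"][:,:,::-1]); print(n,c["K"],c["xyz"],c["attitude"],[k for k in c])
    np.savez(f"{n}0.npz",**c)
E
```

```text
{'clock': 0.0, 'joint_positions': array([ 1.31680445,  0.69001316, -0.19446754,  1.56637097,  0.15729477,
        0.90250597, -0.21510791]), 'qvel': array([ 8.64181597e-04, -5.96011053e-05, -6.73196421e-04, -1.10405276e-03,
       -1.14077979e-03,  5.03648299e-04, -6.68202428e-04]), 'tau': array([ 7.09563246e-04, -5.39597332e+01, -1.26610368e+00, -1.58539116e+01,
        9.14476375e-03,  9.57798678e-03, -3.05583654e-06]), 'position': array([ 177.14157923, -598.69588749,  241.45747585]), 'tcp_rot': array([ 3.14142955e+00,  1.90212431e-03, -1.28296389e+00]), 'ft_force': array([ 0.36722972, -1.17010456, -0.51403059]), 'ft_torque': array([ 0.01301281, -0.05250696, -0.02488327]), 'opening': 85.27154380309891}
scene [[424.9022243    0.         287.27937591]
 [  0.         424.9022243  206.33576489]
 [  0.           0.           1.        ]] [900.13740914 141.40960651 781.69034615] [ 0.54201186 -0.00856675  2.11341903] ['frame', 'depth', 'K', 'xyz', 'attitude']
top [[418.19576113   0.         272.15065721]
 [  0.         418.19576113 209.64275669]
 [  0.           0.           1.        ]] [357.58317143 -67.05222445 877.56348382] [ 0.19716212 -0.01172162 -1.58911038] ['frame', 'depth', 'K', 'xyz', 'attitude']
```

View pics/scene0.png

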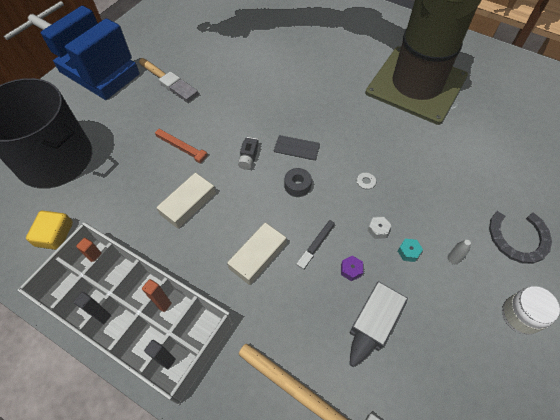

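View pics/top0.png

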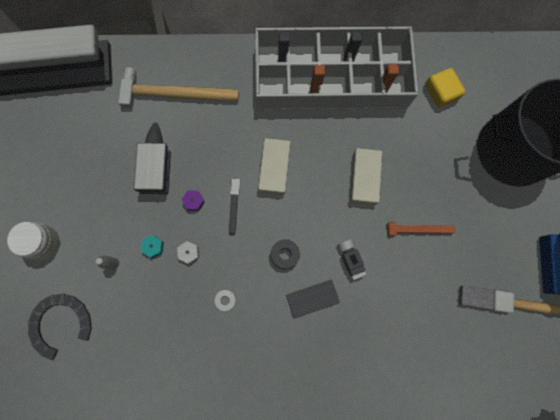

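Both views show all parts. In the top view (up is +x, left is +y): anvil (151,165), bricks (275,165) and (367,176), bolster (285,254), grey hex blank (188,252), hammer (352,260), drift (105,262), chisel (234,207), spike (422,229). I'll use depth for the measurements.

```bash
cat > h.py <<'E'
import numpy as np,cv2
from scipy.spatial.transform import Rotation as R
def rays(c):
    K=c["K"];h,w=c["depth"].shape
    u,v=np.meshgrid(np.arange(w),np.arange(h))
    d=np.stack([(u-K[0,2])/K[0,0],-(v-K[1,2])/K[1,1],-np.ones_like(u,float)],-1)
    return d@R.from_euler('xyz',c["attitude"]).as_matrix().T
def cloud(c): return rays(c)*c["depth"][...,None]+c["xyz"]
def proj(c,P):
    q=(np.atleast_2d(P)-c["xyz"])@R.from_euler('xyz',c["attitude"]).as_matrix()
    return np.stack([c["K"][0,0]*q[:,0]/-q[:,2]+c["K"][0,2],-c["K"][1,1]*q[:,1]/-q[:,2]+c["K"][1,2]],-1)
def cast(c,uv,z):
    K=c["K"];uv=np.atleast_2d(uv).astype(float)
    d=np.stack([(uv[:,0]-K[0,2])/K[0,0],-(uv[:,1]-K[1,2])/K[1,1],-np.ones(len(uv))],-1)@R.from_euler('xyz',c["attitude"]).as_matrix().T
    return c["xyz"]+d*((z-c["xyz"][2])/d[:,2])[:,None]
E
python3 - <<'E'
from h import *
seeds={"top":dict(anvil=(151,165),brickL=(275,165),brickR=(367,176),bol=(285,243),blank=(188,252),ham=(353,260),drift=(100,260),chis=(234,207),spike=(422,229),purple=(193,200),turq=(152,246),washer=(225,291),plate=(313,299)),
"scene":dict(anvil=(380,312),brickL=(258,251),brickR=(187,199),bol=(290,182),blank=(379,227),ham=(249,152),drift=(465,243),chis=(318,243),spike=(185,146),purple=(352,267),turq=(411,249),plate=(297,147))}
for n in seeds:
    c=dict(np.load(f"{n}0.npz")); P=cloud(c); ok=c["depth"]>0
    tz=P[...,2]; t=tz[ok&(abs(tz)<8)]; print(n,"table z",np.median(t),t.std())
    m=(ok&(tz>8)&(tz<120)).astype(np.uint8)
    N,L,S,C=cv2.connectedComponentsWithStats(m)
    for k,s in seeds[n].items():
        l=L[s[1],s[0]]
        if not l: print(k,"none",P[s[1],s[0]]);continue
        q=P[L==l]; zt=np.percentile(q[:,2],95); q2=q[q[:,2]>zt-6]
        r=cv2.minAreaRect(q2[:,:2].astype(np.float32)); cc,_=cv2.minEnclosingCircle(q2[:,:2].astype(np.float32))
        print(k,len(q),"ztop",zt.round(1),"mean",q2.mean(0).round(1),"rect",np.round(r[0],1),np.round(r[1],1),round(r[2],1),"circ",np.round(cc,1),round(_,1))
E
```

```text
top table z 0.5053770384561176 1.8245175219079264
anvil 1928 ztop 52.8 mean [620.7 169.3  50.6] rect [630.8 169.5] [ 60.7 123.9] 89.0 circ [627.8 170. ] 65.0
brickL 1462 ztop 34.7 mean [622.7 -86.6  32.3] rect [623.9 -86.7] [ 56.8 115.4] 82.7 circ [623.3 -87. ] 62.1
brickR 1553 ztop 34.8 mean [ 597.4 -281.3   32.3] rect [ 598.7 -281.8] [ 57.2 115.4] 82.3 circ [ 598.7 -283. ] 62.1
bol 589 ztop 30.5 mean [ 436.  -104.9   28.2] rect [ 436.2 -104.6] [57.1 59. ] 87.9 circ [ 436.1 -104.6] 29.8
blank 355 ztop 23.3 mean [443.7  94.3  21. ] rect [444.2  94.5] [40.1 42.9] 87.2 circ [443.7  94.8] 22.4
ham 640 ztop 34.2 mean [ 426.5 -241.    31.6] rect [ 427.6 -240.8] [70.5 32.1] 20.9 circ [ 426.7 -239.2] 36.5
drift 245 ztop 75.8 mean [424.  250.1  74.4] rect [424.2 250.2] [13.1 13.4] 43.8 circ [424.2 250.7] 7.6
chis 283 ztop 16.6 mean [523.4   1.8  14.1] rect [524.7   1.8] [14.2 86. ] 86.5 circ [524.7   3.2] 43.2
spike 587 ztop 18.6 mean [ 484.4 -387.    16.2] rect [ 483.5 -392.4] [140.4  27.6] 87.9 circ [ 485.7 -392.4] 70.2
purple 341 ztop 22.9 mean [553.4  86.6  20.6] rect [553.3  86.5] [44.6
[... 888 characters left out ...]
 22.5
ham 459 ztop 33.0 mean [ 428.5 -239.4   30.7] rect [ 428.  -240.5] [70.7 32.6] 17.5 circ [ 427.8 -238.8] 36.3
drift 324 ztop 73.5 mean [426.6 251.6  72.2] rect [426.1 252.3] [11.7 14.2] 4.5 circ [426.4 252. ] 7.7
chis 267 ztop 15.4 mean [525.3   2.8  12.8] rect [524.1   2.6] [14.3 84.4] 86.3 circ [524.    1.6] 42.4
spike 429 ztop 17.6 mean [ 485.9 -384.6   15.3] rect [ 486.7 -391.5] [ 28.  139.5] 0.1 circ [ 487.  -391.2] 70.2
purple 386 ztop 21.6 mean [554.4  87.   19.4] rect [554.1  86.5] [44.4 39.3] 26.1 circ [553.9  87.2] 22.5
turq 371 ztop 21.5 mean [459.1 169.1  19.3] rect [458.1 169.1] [40.7 43.5] 28.2 circ [457.5 169.8] 23.4
plate none [ 346.5470793  -158.2072173     5.55375102]
```

```bash
python3 - <<'E'
from h import *
for n,sa,sh,sb in (("top",(151,165),(353,260),(188,252)),("scene",(380,312),(249,152),(379,227))):
    c=dict(np.load(f"{n}0.npz")); P=cloud(c); z=P[...,2]; ok=c["depth"]>0
    g=c["frame"].mean(-1)
    def comp(m,s):
        N,L,S,C=cv2.connectedComponentsWithStats(m.astype(np.uint8)); l=L[s[1],s[0]]
        if l==0: l=1+np.argmax(S[1:,4])
        return P[L==l]
    near=np.hypot(P[...,0]-628,P[...,1]-170)<95
    q=comp(ok&near&(z>46)&(g>110),sa); r=cv2.minAreaRect(q[:,:2].astype(np.float32)); print(n,"anvil",np.round(r[0],1),np.round(r[1],1),r[2],q.mean(0).round(1),g[sa[1],sa[0]])
    nh=np.hypot(P[...,0]-427,P[...,1]+240)<60
    for zt in (6,12,22,26,29):
        q=comp(ok&nh&(z>zt),sh); r=cv2.minAreaRect(q[:,:2].astype(np.float32)); 
        print(" ham",zt,np.round(r[0],1),np.round(r[1],1),round(r[2],1),q.mean(0).round(1))
    q=comp(ok&(np.hypot(P[...,0]-444,P[...,1]-95)<32)&(z>15),sb)
    h=cv2.convexHull(q[:,:2].astype(np.float32))[:,0]
    A=np.deg2rad(np.arange(0,60,1));D=[]
    for a in A: D.append(sum(np.ptp(h@[np.cos(a+k*np.pi/3),np.sin(a+k*np.pi/3)]) for k in range(3))/3)
    i=np.argmin(D);print(" blank flat normal",i,D[i],D[(i+30)%60], np.ptp(h@[np.cos(A[i]),np.sin(A[i])]))
c=dict(np.load("top0.npz"));s=dict(np.load("scene0.npz"))
cv2.imwrite("pics/zoom.png",np.hstack([cv2.resize(c["frame"][225:295,315:385,::-1],(390,390),interpolation=2),cv2.resize(s["frame"][120:190,214:284,::-1],(390,390),interpolation=2)]))
E
```

```text
top anvil [619.3 170.8] [58.3 97.2] 89.23121643066406 [618.4 170.7  50.8] 147.33333333333334
 ham 6 [ 423.4 -242.3] [79.7 32.5] 19.6 [ 422.1 -240.6   28.2]
 ham 12 [ 423.4 -242.3] [79.7 32.5] 19.6 [ 422.3 -240.8   28.5]
 ham 22 [ 423.8 -242.3] [78.7 32.4] 19.0 [ 424.3 -241.    30. ]
 ham 26 [ 427.4 -240.9] [71.  32.1] 20.9 [ 425.3 -241.    30.9]
 ham 29 [ 420.4 -243.1] [42.1 31.5] 19.6 [ 421.6 -242.6   32.2]
 blank flat normal 33 40.08805017655779 44.188093134549206 40.69701174084469
scene anvil [618.7 169.5] [57.1 98. ] 88.66123962402344 [620.3 169.8  49.4] 190.66666666666666
 ham 6 [ 424.3 -241.4] [80.9 32.7] 18.8 [ 431.7 -236.6   26.1]
 ham 12 [ 424.2 -241.5] [80.6 32.7] 18.8 [ 430.6 -237.1   27.1]
 ham 22 [ 424.6 -241. ] [78.4 32.7] 20.6 [ 428.7 -238.8   29.3]
 ham 26 [ 428.  -240.4] [70.8 32.7] 18.0 [ 428.3 -239.3   30.3]
 ham 29 [ 431.7 -237.8] [62.4 32.7] 22.1 [ 429.6 -239.1   31.4]
 blank flat normal 34 40.77746616649584 44.566489818437624 40.70430955870688
```

View pics/zoom.png

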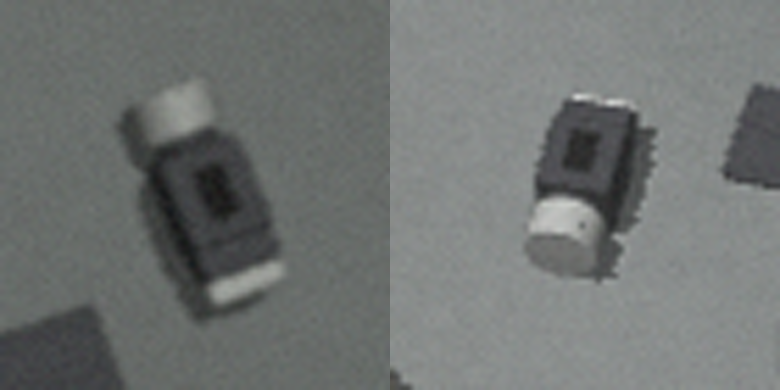

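Blurred crop: the hammer's bright round face is at upper left in the top view and the wedge peen at lower right. That puts the hammer centre at about (424,-242) with yaw 19.3°. Other fixes:

| Part | Position (mm) | Yaw |
|---|---|---|
| Anvil | (619,170) | -1.2° |
| Bricks' midpoint | (611.4,-184.2) | -7.4° |
| Bolster | (436.3,-104.7) | – |
| Blank | (444.3,94.9) | – |
| Drift | (425.2,251.2) | – |

I'll start with the hammer.

Request:
play_rows:
  targets: "4 6 0 0 0 2.8 1; 8 12 0 0 0 2.8 1; 12 17.5 0 0 0 2.8 1; 16 23 -2 0 0 2.8 1; 20 29 -4 0 0 2.8 1"
  squeeze: 60

```text
clock: 0.6
position: [319.3, -393.3, 224.4]
tcp_rot: [-3.141, -0.001, -1.234]
ft_force: [1.7, -0.3, -0.2]
opening: 85.4
```

Request:
play_rows:
  targets: "4.65 6.75 -2 0 0 0 1; 4.65 6.75 -6 0 0 0 1; 4.65 6.75 -8 0 0 0 1; 4.65 6.75 -8 0 0 0 1; 4.65 6.75 -8 0 0 0 1"

```text
clock: 1.1
position: [364.3, -327.8, 144.5]
tcp_rot: [3.14, 0.0, -1.235]
ft_force: [0.3, -0.5, 0.1]
opening: 85.3
```

Request:
play_rows:
  targets: "3 4 -1 0 0 0 1; 5.95 8.6 -3 0 0 0 1; 5.95 8.6 -5 0 0 0 1; 5.95 8.6 -5 0 0 0 1; 5.95 8.6 -5 0 0 0 1"

```text
clock: 1.6
position: [423.7, -243.4, 95.5]
tcp_rot: [3.141, -0.002, -1.237]
ft_force: [-1.1, 0.4, -0.4]
opening: 85.3
```

Request:
play_rows:
  targets: "0 0.15 -4 0 0 0 1; 0 0.15 -6.5 0 0 0 1; 0 0.15 -8.1 0 0 0 1; 0 0.15 -8.1 0 0 0 1; 0 0.15 -8.1 0 0 0 1"

```text
clock: 2.1
position: [424.1, -241.9, 14.7]
tcp_rot: [-3.141, -0.002, -1.237]
ft_force: [-0.3, -0.1, 0.8]
opening: 85.5
```

Request:
play_rows:
  targets: "0 0 0 0 0 0 0; 0 0 0 0 0 0 0; 0 0 0 0 0 0 0; 0 0 0 0 0 0 0; 0 0 0 0 0 0 0"

```text
clock: 2.6
position: [424.7, -240.3, 14.2]
tcp_rot: [-3.141, -0.001, -1.234]
ft_force: [-0.5, -0.1, 7.0]
opening: 31.2
```

Request:
play_rows:
  targets: "0 0 2 0 0 0 0; 0 0 5 0 0 0 0; 0 0 8 0 0 0 0; 2 0.5 8 0 0 -5 0; 5 1.5 8 0 0 -11 0"

```text
clock: 3.1
position: [472.3, -226.1, 94.2]
tcp_rot: [3.139, -0.0, -1.434]
ft_force: [0.7, -0.6, -4.1]
opening: 30.9
```

Request:
play_rows:
  targets: "3.5 1 0 0 0 -5 0; 7 2.2 0 0 0 -10 0; 10.5 3.4 0 0 0 -15.7 0; 13.7 4.25 0 0 0 -15.7 0; 13.7 4.25 0 0 0 -15.7 0"

```text
clock: 3.6
position: [616.8, -177.8, 93.0]
tcp_rot: [-3.136, 0.003, -1.694]
ft_force: [-0.5, 0.7, -2.9]
opening: 30.8
```

Request:
play_rows:
  targets: "0 0 -2 0 0 0 0; 0 0 -4 0 0 0 0; 0 0 -4 0 0 0 0; 0 0 -4 0 0 0 0; 0 0 -4 0 0 0 0"

```text
clock: 4.1
position: [611.6, -182.6, 54.2]
tcp_rot: [-3.14, -0.0, -1.7]
ft_force: [0.2, -0.2, -3.9]
opening: 31.3
```

Request:
play_rows:
  targets: "0 -0.15 -2 0 0 0 0; 0 -0.15 -3 0 0 0 0; 0 -0.15 -3.6 0 0 0 0; 0 -0.15 -3.9 0 0 0 0; 0 -0.15 -3.9 0 0 0 0"

```text
clock: 4.6
position: [611.4, -183.8, 14.7]
tcp_rot: [-3.141, -0.0, -1.7]
ft_force: [-0.4, -0.8, -3.8]
opening: 31.2
```

Request:
play_rows:
  targets: "0 0 0 0 0 0 0.6; 0 0 0 0 0 0 0.6; 0 0 0 0 0 0 0.6; 0 0 2 0 0 0 0.6; 0 0 5 0 0 0 0.6"

```text
clock: 5.1
position: [610.0, -183.3, 63.6]
tcp_rot: [3.138, 0.0, -1.7]
ft_force: [0.8, -0.5, 0.2]
opening: 51.2
```

Request:
play_rows:
  targets: "0 0 4 0 0 0 1; -4 2 8 0 0 5 1; -8 4 9 0 0 10 1; -12 5 9 0 0 15 1; -15 6 9 0 0 20 1"

```text
clock: 5.6
position: [458.4, -123.1, 155.7]
tcp_rot: [3.141, -0.0, -1.347]
ft_force: [0.5, -0.3, 0.2]
opening: 85.4
```

```bash
python3 - <<'E'
from workcell import env
from h import *
print(env.get_obs()["position"],env.get_obs()["tcp_rot"])
for n in("scene",):
    c=env.camera(n); cv2.imwrite(f"pics/{n}1.png",c["frame"][:,:,::-1]);P=cloud(c);z=P[...,2]
    m=(c["depth"]>0)&(z>12)&(z<60)&(np.hypot(P[...,0]-611,P[...,1]+184)<60)
    q=P[m];r=cv2.minAreaRect(q[:,:2].astype(np.float32));print(r)
E
```

```text
[ 458.42639153 -123.08922291  155.66361158] [ 3.14146791e+00 -1.16408525e-04 -1.34718912e+00]
((610.079833984375, -181.9271240234375), (32.019065856933594, 79.87781524658203), 83.06045532226562)
```

View pics/scene1.png

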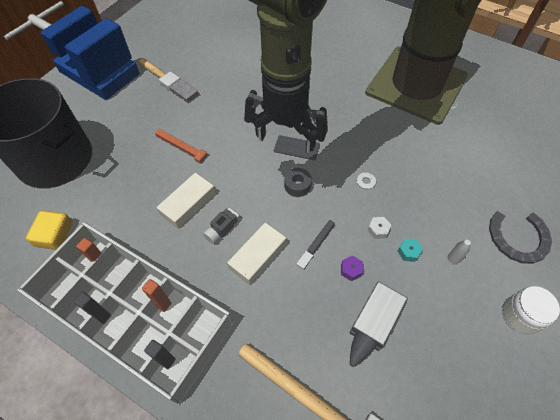

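The hammer lies between the bricks near (222,224), measured (610,-182) at -6.9°, which is within tolerance. Next is the bolster.

Request:
play_rows:
  targets: "-2.2 1.85 -3 0 0 0 1; -2.2 1.85 -7 0 0 0 1; -2.2 1.85 -9 0 0 0 1; -2.2 1.85 -9 0 0 0 1; -2.2 1.85 -9 0 0 0 1"

```text
clock: 6.15
position: [439.8, -105.5, 64.7]
tcp_rot: [-3.141, -0.0, -1.351]
ft_force: [0.2, 0.4, -0.2]
opening: 84.9
```

Request:
play_rows:
  targets: "0 0 -2.5 0 0 0 1; 0 0 -4 0 0 0 1; 0 0 -5.5 0 0 0 1; 0 0 -5.5 0 0 0 1; 0 0 -5.5 0 0 0 1"

```text
clock: 6.65
position: [443.9, -108.3, 18.6]
tcp_rot: [3.132, -0.001, -1.352]
ft_force: [0.7, -0.5, 0.2]
opening: 85.4
```

Request:
play_rows:
  targets: "0 0 0 0 0 0 0; 0 0 0 0 0 0 0; 0 0 0 0 0 0 0; 0 0 0 0 0 0 0; 0 0 0 0 0 0 0"
  squeeze: 70

```text
clock: 7.15
position: [443.3, -106.6, 19.3]
tcp_rot: [3.133, 0.001, -1.35]
ft_force: [-0.5, 2.9, 16.4]
opening: 57.1
```

```bash
python3 - <<'E'
from workcell import env
o=env.get_obs();print(o)
E
```

```text
{'clock': 7.15, 'joint_positions': array([ 0.15593884,  0.92250596, -0.03614   ,  2.19737933,  0.78415937,
        0.04345954, -1.99983911]), 'qvel': array([-1.13688667e-03,  1.16437840e-03,  2.86192215e-04,  8.57969167e-04,
       -1.48510344e-03, -3.97209879e-04, -3.99199472e-05]), 'tau': array([ 1.28784958e+00, -4.14807880e+01,  2.47288361e+00, -1.37055896e+00,
       -1.54121476e-02,  2.86809141e-01, -6.28062151e-02]), 'position': array([ 443.32304854, -106.64745849,   19.27293762]), 'tcp_rot': array([ 3.13273134e+00,  1.27559307e-03, -1.35000786e+00]), 'ft_force': array([-0.47019251,  2.87759145, 16.42846067]), 'ft_torque': array([0.74506822, 0.38007398, 0.07047072]), 'opening': 57.14153153375664}
```

The bolster is gripped, but the arm stopped at its j6 limit (0.04), about 7 mm radially off the ring's axis. I'll lift and check how it sits.

Request:
play_rows:
  targets: "0 0 1 0 0 0 0; 0.5 0 2 0 0 0 0; 1.5 0 4 0 0 0 0; 3.5 1 7 0 0 0 0; 6 2 10 0 0 0 0"

```text
clock: 7.65
position: [500.6, -87.6, 118.6]
tcp_rot: [3.125, 0.004, -1.352]
ft_force: [1.9, -1.1, -5.0]
opening: 57.3
```

Request:
play_rows:
  targets: "3 3 0 0 0 4 0; 6 7 0 0 0 8 0; 8 11 0 0 0 12 0; 8 11 0 0 0 12 0; 8 11 0 0 0 12 0"

```text
clock: 8.15
position: [581.3, 24.4, 117.3]
tcp_rot: [3.128, 0.004, -1.139]
ft_force: [0.3, -0.9, -4.5]
opening: 56.9
```

```bash
python3 - <<'E'
from workcell import env
from h import *
o=env.get_obs();print(o["position"],o["tcp_rot"],o["ft_force"],o["opening"])
for n in("scene","top"):
    c=env.camera(n); cv2.imwrite(f"pics/{n}2.png",c["frame"][:,:,::-1]); np.savez(f"{n}2.npz",**c)
    p=proj(c,o["position"])[0];print(p)
    u,v=np.int32(p);cr=c["frame"][max(0,v-60):v+60,max(0,u-60):u+60,::-1];cv2.imwrite(f"pics/{n}2z.png",cv2.resize(cr,(390,390),interpolation=2))
a=[cv2.imread(f"pics/{n}2z.png") for n in("scene","top")];cv2.imwrite("pics/z2.png",np.hstack(a))
E
```

```text
[581.34375013  24.3581998  117.31772719] [ 3.12767228  0.00422045 -1.13877852] [ 0.26328712 -0.85623016 -4.47503367] 56.93203095571956
[320.90443104 239.18985807]
[216.73691091 172.98902382]
```

View pics/z2.png

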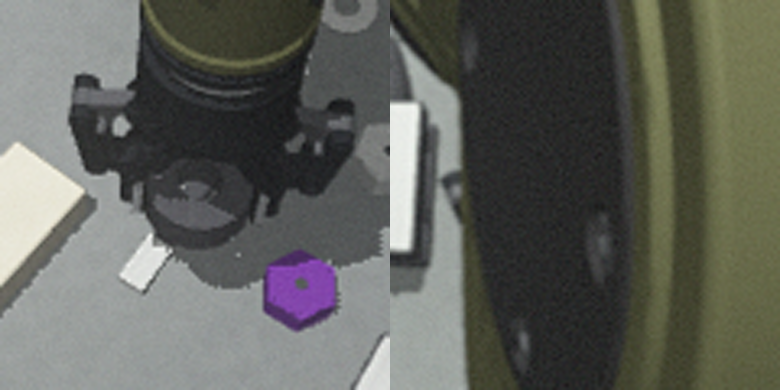

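```bash
python3 - <<'E'
from h import *
c=dict(np.load("scene2.npz"));P=cloud(c);ok=c["depth"]>0
g=c["frame"]
d=P-np.array([581.3,24.4,0])
m=ok&(np.hypot(d[...,0],d[...,1])<50)&(P[...,2]>85)&(P[...,2]<150)
vs,us=np.nonzero(m);print(us.min(),us.max(),vs.min(),vs.max(),np.histogram(P[m][:,2],bins=13,range=(85,150)))
# visible ring region: top face near its outer half
q=P[m]
for lo,hi in((105,130),(112,126)):
    qq=q[(q[:,2]>lo)&(q[:,2]<hi)]
    print(len(qq),qq.min(0).round(1),qq.max(0).round(1))
img=np.zeros(g.shape[:2],np.uint8);img[m]=np.clip((P[m][:,2]-85)*4,10,255).astype(np.uint8)
cv2.imwrite("pics/d2.png",np.hstack([cv2.resize(cv2.applyColorMap(img,11)[190:270,270:370],(400,320),interpolation=0),cv2.resize(g[190:270,270:370,::-1]*2,(400,320),interpolation=0)]))
E
```

```text
296 346 228 255 (array([  0,   0,  14,  53,  55,  56,  71, 272, 233,  24,  21,  10,  16]), array([ 85.,  90.,  95., 100., 105., 110., 115., 120., 125., 130., 135.,
       140., 145., 150.]))
687 [559.  -10.5 105. ] [606.4  65.4 129.9]
527 [559.  -10.1 112.4] [606.4  65.4 126. ]
```

View pics/d2.png

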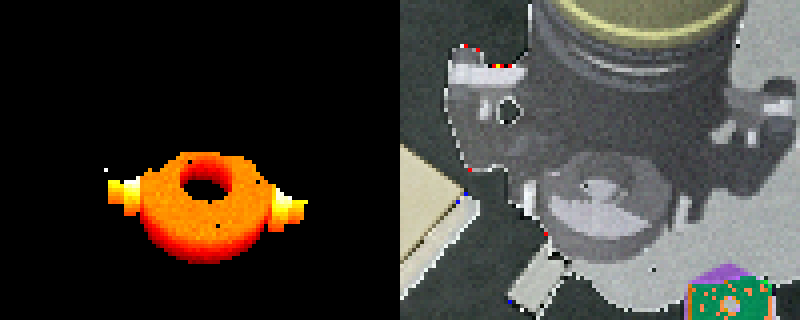

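```bash
cat >> h.py <<'E'
def ringfit(c,x,y,z0,rad=45,R0=30):
    from scipy.optimize import least_squares
    P=cloud(c);ok=c["depth"]>0
    m=ok&(np.hypot(P[...,0]-x,P[...,1]-y)<rad)&(abs(P[...,2]-z0)<6)
    q=P[m];A=np.c_[q[:,:2]-[x,y],np.ones(len(q))];w=np.ones(len(q),bool)
    for _ in range(4):
        s=np.linalg.lstsq(A[w],q[w,2],rcond=None)[0];w=abs(A@s-q[:,2])<2.5
    q=q[w];return s,q,m
E
python3 - <<'E'
from h import *
c=dict(np.load("scene2.npz"))
s,q,m=ringfit(c,581,24,124.5,50); print(s,len(q))
# front edge: points with y within central, use hull in directions toward camera (+x,+y side), fit circle R=30
h=q[:,:2]; 
# exclude finger points: use angular sector toward the camera & pixel mask component
from scipy.optimize import least_squares
az=np.arctan2(c["xyz"][1]-24,c["xyz"][0]-581); print(np.degrees(az))
ctr=np.array([578.,24.])
for it in range(6):
    a=np.arctan2(h[:,1]-ctr[1],h[:,0]-ctr[0])-az; a=(a+np.pi)%(2*np.pi)-np.pi
    r=np.hypot(*(h-ctr).T); E=[]
    for b in np.radians(np.arange(-55,56,6)):
        k=abs(a-b)<np.radians(3)
        k&=r<40
        if k.sum(): E.append(h[k][np.argmax(r[k])])
    E=np.array(E); f=least_squares(lambda p:np.hypot(*(E-p).T)-29.5,ctr); ctr=f.x
print("outer centre",ctr,np.abs(f.fun).max())
# hole edge
a=np.arctan2(h[:,1]-ctr[1],h[:,0]-ctr[0]);r=np.hypot(*(h-ctr).T);E=[]
for b in np.radians(np.arange(-180,180,12)):
    k=abs((a-b+np.pi)%(2*np.pi)-np.pi)<np.radians(6)
    if k.any():
        i=np.argmin(r[k]); 
        if r[k][i]<18:E.append(h[k][i])
E=np.array(E);f=least_squares(lambda p:np.hypot(*(E-p[:2]).T)-p[2],[*ctr,12]);print("hole",f.x,np.abs(f.fun).max(),len(E))
E
```

```text
[ 4.66329846e-03 -1.37470473e-03  1.24913108e+02] 443
20.198403349663096
outer centre [576.14612409  20.04298756] 7.629249279842767
hole [575.7672615   21.18251503  12.59695922] 1.0943620888071486 30
```

Depth shows the ring level in the jaws, top at z about 125. Its hole centre is offset about (-5.8,-2.9) mm from the TCP, which I'll allow for when placing.

Request:
play_rows:
  targets: "1 4 0 0 0 0 0; 2.5 8.5 0 0 0 0 0; 4 12.5 0 0 0 0 0; 4.35 14.85 0 0 0 0 0; 4.35 14.85 0 0 0 0 0"

```text
clock: 8.75
position: [624.9, 176.2, 117.6]
tcp_rot: [3.131, 0.007, -1.137]
ft_force: [0.3, -0.5, -4.8]
opening: 56.9
```

Request:
play_rows:
  targets: "0 0 -1 0 0 0 0; 0 0 -2.5 0 0 0 0; 0 0 -3.8 0 0 0 0; 0 0 -3.8 0 0 0 0; 0 0 -3.8 0 0 0 0"

```text
clock: 9.25
position: [625.3, 170.2, 78.5]
tcp_rot: [3.127, 0.002, -1.142]
ft_force: [0.4, 0.4, -4.1]
opening: 57.4
```

Request:
play_rows:
  targets: "0 0.25 -0.4 0 0 0 0; 0 0.25 -0.7 0 0 0 0; 0 0.25 -0.9 0 0 0 0; 0 0.25 -0.9 0 0 0 0; 0 0.25 -0.9 0 0 0 0"

```text
clock: 9.75
position: [625.8, 173.5, 70.4]
tcp_rot: [3.129, 0.001, -1.141]
ft_force: [-0.0, -0.0, -4.1]
opening: 57.0
```

Request:
play_rows:
  targets: "-0.05 0 -0.1 0 0 0 0; -0.05 0 -0.15 0 0 0 0; -0.05 0 -0.15 0 0 0 0"

```text
clock: 10.05
position: [625.5, 173.6, 69.5]
tcp_rot: [3.13, 0.001, -1.142]
ft_force: [-0.8, -1.1, 2.3]
opening: 57.0
```

Contact is felt, so I'll release and retreat.

Request:
play_rows:
  targets: "0 0 0 0 0 0 1; 0 0 0 0 0 0 1; 0 0 0 0 0 0 1; 0 0 2 0 0 0 1; 0 0 6 0 0 0 1"

```text
clock: 10.55
position: [623.2, 172.5, 126.5]
tcp_rot: [3.123, 0.002, -1.141]
ft_force: [1.1, 0.6, 0.3]
opening: 85.6
```

Request:
play_rows:
  targets: "-2 -1 4 0 0 0 1; -6 -2 7 0 0 4 1; -10 -3 7 0.3 -0.7 8 1; -14 -5 7 0.3 -0.7 12 1; -17 -8 7 0.3 -0.7 16 1"

```text
clock: 11.05
position: [452.9, 94.6, 199.6]
tcp_rot: [-3.14, -0.0, -0.855]
ft_force: [0.3, -1.0, -0.2]
opening: 85.2
```

```bash
cat >> h.py <<'E'
def holefit(c,x,y,z0,rad=34,rmax=20):
    from scipy.optimize import least_squares
    s,q,m=ringfit(c,x,y,z0,rad); h=q[:,:2];ctr=np.array([x,y],float)
    cc,r0=cv2.minEnclosingCircle(h.astype(np.float32))
    for _ in range(3):
        a=np.arctan2(h[:,1]-ctr[1],h[:,0]-ctr[0]);r=np.hypot(*(h-ctr).T);E=[]
        for b in np.radians(np.arange(-180,180,12)):
            k=abs((a-b+np.pi)%(2*np.pi)-np.pi)<np.radians(6)
            if k.any() and r[k].min()<rmax:E.append(h[k][np.argmin(r[k])])
        E=np.array(E);f=least_squares(lambda p:np.hypot(*(E-p[:2]).T)-p[2],[*ctr,12]);ctr=f.x[:2]
    return s,len(q),f.x,np.round(cc,1),r0
E
python3 - <<'E'
from workcell import env
from h import *
o=env.get_obs();print(o["position"],o["tcp_rot"],o["joint_positions"])
for n in("scene","top"):
    c=env.camera(n); cv2.imwrite(f"pics/{n}3.png",c["frame"][:,:,::-1]); np.savez(f"{n}3.npz",**c)
    try: print(n,holefit(c,619,170,78))
    except Exception as e: print(n,e)
E
```

```text
[452.91047479  94.55025658 199.63044811] [-3.13960815e+00 -2.47794658e-04 -8.55027206e-01] [ 0.09329883  0.61194062 -0.62517164  2.07461043  0.6006434   0.63645262
 -1.79820216]
scene (array([-5.54937389e-03, -1.69502226e-03,  7.70451670e+01]), 771, array([619.60724827, 170.52264016,  12.52275774]), array([619.5, 170.5]), 30.291194915771484)
top operands could not be broadcast together with shapes (0,) (2,)
```

View pics/scene3.png

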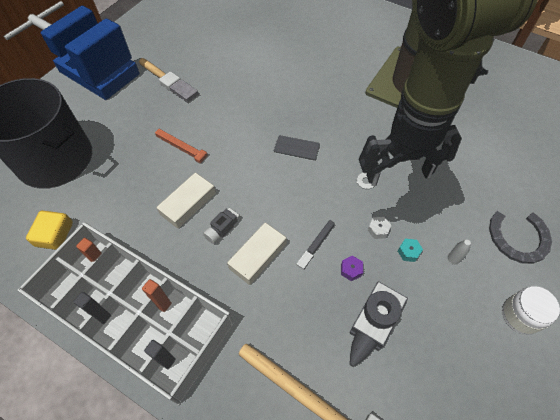

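The bolster sits flat at (619.5,170.5), seen at (382,308). The blank is close in, so I'll grip it with the jaws across world y, partly open, and the tool tilted 5° with tips inward to stay off the j6 limit.

Request:
play_rows:
  targets: "0 0 0 0 0 8 0.65; 0 0 0 0 0 16 0.65; 0 0 0 0 0 24 0.65; 0 0 0 0 0 32 0.65; 0 0 0 0 0 40 0.65"

```text
clock: 11.65
position: [455.9, 93.9, 199.1]
tcp_rot: [-3.14, -0.001, -0.159]
ft_force: [0.4, -0.1, 0.2]
opening: 55.6
```

Request:
play_rows:
  targets: "0 0 0 0 0 8 0.65; 0 0 0 0 0 16 0.65; 0 0 0 0 0 24 0.65; 0 0 0 0 0 32 0.65; 0 0 0 0 0 40 0.65"

```text
clock: 12.15
position: [455.9, 93.8, 199.0]
tcp_rot: [-3.141, -0.001, 0.539]
ft_force: [0.0, 1.3, 0.2]
opening: 55.3
```

Request:
play_rows:
  targets: "0 0 0 0 0 8 0.65; 0 0 0 0 0 16 0.65; 0 0 0 0 0 24 0.65; 0 0 0 0 0 32 0.65; 0 0 0 0 0 40 0.65"

```text
clock: 12.65
position: [455.9, 93.8, 199.0]
tcp_rot: [-3.141, -0.001, 1.237]
ft_force: [-0.1, -0.6, 0.3]
opening: 55.9
```

```bash
python3 - <<'E'
from workcell import env
o=env.get_obs();print(o["position"],o["tcp_rot"],o["joint_positions"],o["opening"])
E
```

```text
[455.868455    93.76889093 198.95385848] [-3.14120893e+00 -1.09678513e-03  1.23673216e+00] [ 0.37332182  0.81281026 -1.17924597  2.05382045  0.94959132  0.96956032
 -0.08808006] 55.86051545897049
```

Request:
play_rows:
  targets: "-0.4 0 -2 0 0 8 0.65; -0.8 0.1 -5 0 0 16 0.65; -1.15 0.1 -8 0 0 22.6 0.65; -1.15 0.1 -9 0 0 22.6 0.65; -1.15 0.1 -9 0 0 22.6 0.65"

```text
clock: 13.15
position: [443.6, 94.5, 108.0]
tcp_rot: [-3.139, -0.0, 1.624]
ft_force: [-0.2, -0.0, -0.1]
opening: 55.5
```

Request:
play_rows:
  targets: "0 0 0 -0.3 5 0 0.65; 0 0 -1 -0.3 5 0 0.65; 0 0 -3 -0.3 5 0 0.65; 0 0 -5 -0.3 5 0 0.65; 0 0 -5 -0.3 5 0 0.65"

```text
clock: 13.65
position: [443.1, 93.9, 57.6]
tcp_rot: [-3.053, 0.001, 1.625]
ft_force: [-0.3, -1.0, -0.1]
opening: 55.6
```

```bash
python3 - <<'E'
from workcell import env
o=env.get_obs();print(o["position"],o["tcp_rot"],o["joint_positions"],o["opening"])
E
```

```text
[443.10650825  93.88038583  57.61646418] [-3.05258784e+00  1.11013074e-03  1.62495834e+00] [ 0.29194231  1.08474425 -1.0573075   2.09882854  1.22363058  0.92074294
  0.09654645] 55.582877336829256
```

Request:
play_rows:
  targets: "0.1 0.1 -2 0 0 0 0.65; 0.1 0.1 -3.5 0 0 0 0.65; 0.1 0.1 -4.5 0 0 0 0.65; 0.1 0.1 -4.5 0 0 0 0.65; 0.1 0.1 -4.5 0 0 0 0.65"

```text
clock: 14.15
position: [445.1, 95.9, 14.6]
tcp_rot: [-3.055, -0.001, 1.626]
ft_force: [-0.5, 0.4, 0.3]
opening: 55.6
```

Request:
play_rows:
  targets: "0 0 0 0 0 0 0; 0 0 0 0 0 0 0; 0 0 0 0 0 0 0; 0 0 0 0 0 0 0; 0 0 0 0 0 0 0"
  squeeze: 50

```text
clock: 14.65
position: [445.3, 95.8, 15.0]
tcp_rot: [-3.055, -0.0, 1.627]
ft_force: [0.9, -1.3, 6.6]
opening: 38.4
```

Request:
play_rows:
  targets: "0 0 2 0 0 0 0; 0 0 5 0 0 0 0; 0 0 9 0 0 0 0; 0 0 12 0 0 0 0; 3.5 1.5 12 0 0 0 0"

```text
clock: 15.15
position: [477.5, 109.3, 137.4]
tcp_rot: [-3.054, 0.002, 1.631]
ft_force: [1.2, 0.9, -2.6]
opening: 38.4
```

Request:
play_rows:
  targets: "3.5 1.5 0 0 0 0 0; 7 3 0 0 0 0 0; 10.5 4.5 0 0 0 0 0; 14 6 0 0 0 0 0; 14 6 0 0 0 0 0"

```text
clock: 15.65
position: [623.5, 172.9, 133.9]
tcp_rot: [-3.057, -0.004, 1.623]
ft_force: [-1.4, 0.3, -3.2]
opening: 38.7
```

```bash
python3 - <<'E'
from workcell import env
from h import *
o=env.get_obs();print(o["position"],o["tcp_rot"],o["joint_positions"],o["opening"],o["ft_force"])
c=env.camera("scene");cv2.imwrite("pics/scene4.png",c["frame"][:,:,::-1])
p=o["position"];P=cloud(c);m=(c["depth"]>0)&(np.hypot(P[...,0]-p[0],P[...,1]-p[1])<24)&(P[...,2]<p[2]+13)&(P[...,2]>p[2]-25)
print(np.histogram(P[m][:,2]-p[2],bins=19,range=(-25,13)))
s,q,_=ringfit(c,p[0],p[1],p[2]+4.5,24);print(s,q.mean(0),q.min(0),q.max(0))
u,v=np.int32(proj(c,p)[0]);print(u,v);cv2.imwrite("pics/z4.png",cv2.resize(c["frame"][v-60:v+60,u-60:u+60,::-1],(500,500),interpolation=2))
E
```

```text
[623.51085993 172.87552052 133.8996931 ] [-3.05743579 -0.00352769  1.62316576] [ 0.16460129  1.11097496 -1.11564623  1.47161099  0.95399377  1.25530557
  0.54949406] 38.704779081313816 [-1.35694456  0.34811674 -3.15429738]
(array([  0,   0,   0,   0,   7,  14,   6,  14,  13,   9,  19,  12,  16,
        37, 159,  70,   6,   1,   3]), array([-25., -23., -21., -19., -17., -15., -13., -11.,  -9.,  -7.,  -5.,
        -3.,  -1.,   1.,   3.,   5.,   7.,   9.,  11.,  13.]))
[-2.28276109e-02 -3.75369360e-03  1.38345522e+02] [631.66889045 173.29792864 138.16721787] [621.18904456 154.05846814 135.44669064] [643.57262539 192.76644867 140.55877193]
391 298
```

View pics/z4.png

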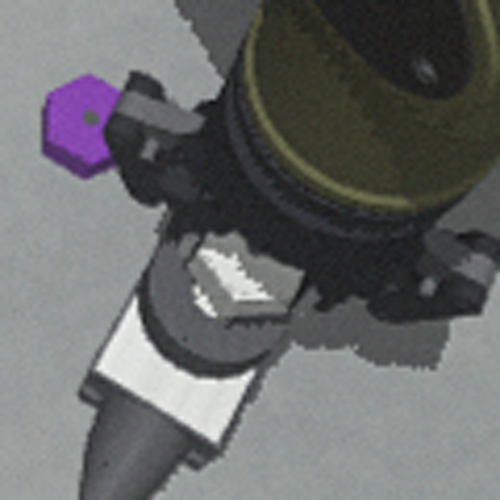

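The blank is held level, its top about 4.5 mm above the TCP, over the bolster. Lowering.

Request:
play_rows:
  targets: "0 0 -1 0 0 0 0; 0 0 -2 0 0 0 0; 0 0 -3 0 0 0 0; 0 0 -3 0 0 0 0; 0 0 -3 0 0 0 0"

```text
clock: 16.2
position: [619.4, 170.2, 103.4]
tcp_rot: [-3.053, -0.0, 1.627]
ft_force: [0.2, -0.6, -2.2]
opening: 38.8
```

Request:
play_rows:
  targets: "0.15 0 -0.4 0 0 0 0; 0.15 0 -0.75 0 0 0 0; 0.15 0 -0.95 0 0 0 0; 0.15 0 -0.95 0 0 0 0; 0.15 0 -0.95 0 0 0 0"

```text
clock: 16.7
position: [621.3, 170.7, 94.4]
tcp_rot: [-3.053, -0.0, 1.627]
ft_force: [-0.0, 0.7, -2.0]
opening: 38.7
```

Request:
play_rows:
  targets: "0 0 -0.1 0 0 0 0; 0 0 -0.15 0 0 0 0; 0 0 -0.15 0 0 0 0"

```text
clock: 17.0
position: [621.3, 170.6, 93.1]
tcp_rot: [-3.054, -0.0, 1.627]
ft_force: [-0.7, -1.0, 0.0]
opening: 38.6
```

Request:
play_rows:
  targets: "0 0 0 0 0 0 0.7; 0 0 0 0 0 0 0.7; 0 0 0 0 0 0 0.7; 0 0 2 0 0 0 0.7; 0 0 6 0 0 0 0.7"

```text
clock: 17.5
position: [619.9, 169.3, 151.7]
tcp_rot: [-3.049, 0.002, 1.627]
ft_force: [0.7, -0.3, -0.0]
opening: 60.1
```

Request:
play_rows:
  targets: "-3 1 3 0 0 0 1; -7 3 4 0 -2 0 1; -11 5 4 0.3 -5 0 1; -14.5 7 2 0.3 -5 0 1; -17 8 0 0.3 -5 0 1"

```text
clock: 18.0
position: [449.2, 253.0, 155.3]
tcp_rot: [3.139, -0.003, 1.631]
ft_force: [-0.3, 0.2, -0.1]
opening: 85.6
```

```bash
python3 - <<'E'
from workcell import env
from h import *
o=env.get_obs();print(o["position"],o["tcp_rot"],o["joint_positions"],o["opening"],o["ft_force"])
c=env.camera("scene");cv2.imwrite("pics/scene5.png",c["frame"][:,:,::-1])
s,q,_=ringfit(c,619.5,170.5,97.5,28);print("blank",s,cv2.minEnclosingCircle(q[:,:2].astype(np.float32)),len(q))
s,q,_=ringfit(c,619.5,170.5,77.5,36);print("bol",s,cv2.minEnclosingCircle(q[:,:2].astype(np.float32)),len(q))
s,q,_=ringfit(c,425,251,72.5,12);print("drift",q.mean(0),len(q))
E
```

```text
[449.17611531 252.98827132 155.31949126] [ 3.1389297  -0.00346986  1.63054132] [ 1.37046628e-02  9.26781390e-01 -1.12451014e+00  1.95523451e+00
  1.03936361e+00  9.90760611e-01  4.58991640e-04] 85.56196660430395 [-0.290778    0.22035991 -0.11531705]
blank [-5.13136330e-03 -7.33398879e-04  9.74370672e+01] ((619.8516235351562, 170.2516632080078), 22.616029739379883) 478
bol [5.58505008e-04 3.14819044e-03 7.68677222e+01] ((619.6561889648438, 170.20010375976562), 29.927831649780273) 337
drift [426.21995445 252.16368859  72.8267029 ] 42
```

View pics/scene5.png

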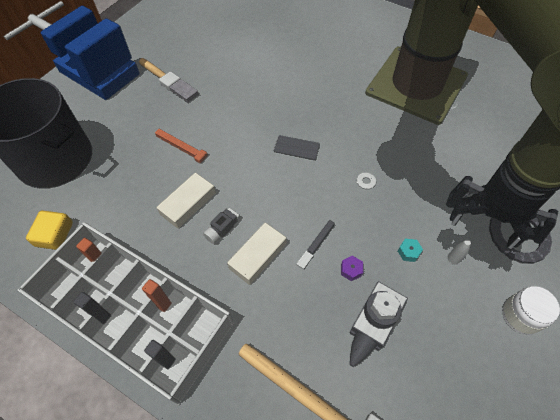

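The stack is good: blank (619.9,170.3) on bolster (619.7,170.2), seen at (385,303), both level. Now the drift.

Request:
play_rows:
  targets: "-2.3 -0.15 -1 0 0 0 0.8; -2.3 -0.15 -3 0 0 0 0.8; -2.3 -0.15 -3 0 0 0 0.8; -2.3 -0.15 -3 0 0 0 0.8; -2.3 -0.15 -3 0 0 0 0.8"

```text
clock: 18.55
position: [429.2, 249.7, 124.1]
tcp_rot: [3.141, -0.002, 1.626]
ft_force: [0.5, -0.9, 0.6]
opening: 68.1
```

```bash
python3 - <<'E'
from workcell import env
o=env.get_obs();print(o["position"],o["tcp_rot"],o["joint_positions"],o["opening"])
E
```

```text
[429.21265924 249.72338178 124.05255896] [ 3.14062592e+00 -1.95700587e-03  1.62550199e+00] [-0.01718567  0.95458731 -1.08241374  2.0293229   1.12154685  0.92650176
 -0.11135884] 68.12423780493103
```

Request:
play_rows:
  targets: "-0.4 0.15 -3 0 0 0 0.8; -0.4 0.15 -6 0 0 0 0.8; -0.4 0.15 -9 0 0 0 0.8; -0.4 0.15 -9 0 0 0 0.8; -0.4 0.15 -9 0 0 0 0.8"

```text
clock: 19.05
position: [424.6, 251.2, 33.7]
tcp_rot: [-3.141, -0.002, 1.626]
ft_force: [-0.6, 0.3, 0.9]
opening: 68.3
```

Request:
play_rows:
  targets: "0 0 0 0 0 0 0; 0 0 0 0 0 0 0; 0 0 0 0 0 0 0; 0 0 0 0 0 0 0; 0 0 0 0 0 0 0"
  squeeze: 50

```text
clock: 19.55
position: [424.9, 251.3, 34.2]
tcp_rot: [3.14, -0.002, 1.627]
ft_force: [0.8, -0.5, 7.3]
opening: 24.7
```

Request:
play_rows:
  targets: "0 0 2 0 0 0 0; 0 0 5 0 0 0 0; 0 0 8 0 0 0 0; 2 0.2 8 0 0 0 0; 5 0.4 8 0 0 0 0"

```text
clock: 20.05
position: [473.8, 254.8, 114.3]
tcp_rot: [-3.141, -0.001, 1.63]
ft_force: [1.2, 0.1, -3.4]
opening: 24.2
```

Request:
play_rows:
  targets: "3.5 0.2 0 0 0 0 0; 7 0.4 0 0 0 0 0; 10.5 0.6 0 0 0 0 0; 13.5 0.8 0 0 0 0 0; 14.6 0.8 0 0 0 0 0"

```text
clock: 20.55
position: [623.3, 261.4, 112.4]
tcp_rot: [3.141, -0.0, 1.623]
ft_force: [0.4, -0.3, -2.4]
opening: 24.6
```

Request:
play_rows:
  targets: "0 0 0 0 0 0 0; 0 0 -2 0 0 0 0; 0 0 -4 0 0 0 0; 0 0 -4 0 0 0 0; 0 0 -4 0 0 0 0"

```text
clock: 21.05
position: [619.0, 262.2, 71.4]
tcp_rot: [-3.138, 0.001, 1.628]
ft_force: [0.3, 0.5, -2.5]
opening: 24.3
```

```bash
python3 - <<'E'
from workcell import env
from h import *
o=env.get_obs();print(o["position"],o["tcp_rot"],o["joint_positions"],o["opening"],o["ft_force"])
c=env.camera("scene");cv2.imwrite("pics/scene6.png",c["frame"][:,:,::-1])
u,v=np.int32(proj(c,o["position"])[0]);print(u,v);cv2.imwrite("pics/z6.png",cv2.resize(c["frame"][v-60:v+60,u-60:u+60,::-1],(500,500),interpolation=2))
E
```

```text
[618.97037026 262.21907635  71.36827304] [-3.13827805e+00  5.47663324e-04  1.62794198e+00] [-0.003399    1.16390113 -1.0215106   1.49796265  1.06587832  1.10641709
  0.36564494] 24.277848247565622 [ 0.31706835  0.49325652 -2.46089133]
434 336
```

View pics/z6.png

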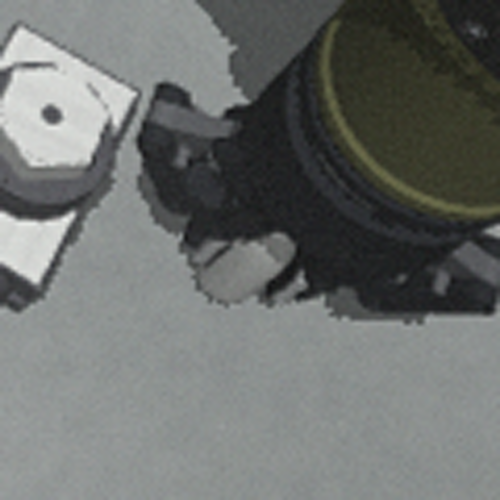

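The drift (about (432,335) in the full frame) is gripped and appears upright. I'll lower it to the height where it was grasped.

Request:
play_rows:
  targets: "0.2 0.1 -1.5 0 0 0 0; 0.2 0.1 -2.7 0 0 0 0; 0.2 0.1 -3.4 0 0 0 0; 0.2 0.1 -3.55 0 0 0 0; 0.2 0.1 -3.55 0 0 0 0"

```text
clock: 21.6
position: [622.1, 263.5, 36.9]
tcp_rot: [-3.14, -0.0, 1.627]
ft_force: [-0.2, 0.1, -1.7]
opening: 24.6
```

Request:
play_rows:
  targets: "0 0 -0.05 0 0 0 0; 0 0 -0.1 0 0 0 0; 0 0 -0.1 0 0 0 0"

```text
clock: 21.9
position: [622.4, 263.7, 36.7]
tcp_rot: [-3.141, -0.001, 1.627]
ft_force: [-0.1, -0.3, -2.8]
opening: 24.8
```

Request:
play_rows:
  targets: "-0.1 0 -0.1 0 0 0 0; -0.1 0 -0.15 0 0 0 0; -0.1 0 -0.15 0 0 0 0"

```text
clock: 22.2
position: [621.2, 263.5, 34.8]
tcp_rot: [-3.141, -0.0, 1.627]
ft_force: [-0.6, 0.4, -3.8]
opening: 24.8
```

Request:
play_rows:
  targets: "0 0 -0.07 0 0 0 0; 0 0 -0.1 0 0 0 0; 0 0 -0.1 0 0 0 0"

```text
clock: 22.5
position: [621.4, 263.7, 34.3]
tcp_rot: [-3.141, -0.001, 1.627]
ft_force: [-0.8, -1.0, 2.5]
opening: 24.3
```

Contact felt; open partly and rise straight up.

Request:
play_rows:
  targets: "0 0 0 0 0 0 0.5; 0 0 0 0 0 0 0.5; 0 0 0 0 0 0 0.5; 0 0 0 0 0 0 0.5; 0 0 2 0 0 0 0.5"

```text
clock: 23.0
position: [619.9, 262.0, 51.7]
tcp_rot: [-3.137, 0.003, 1.627]
ft_force: [-0.3, 0.5, 0.4]
opening: 43.0
```

Request:
play_rows:
  targets: "0 0 4 0 0 0 0.5; 0 0 8 0 0 0 0.5; 0 0 12 0 0 0 0.5; -4 0 14 0 0 0 0.5; -8 2 14 0 0 0 0.5"

```text
clock: 23.5
position: [543.0, 283.0, 198.6]
tcp_rot: [3.136, -0.003, 1.62]
ft_force: [-0.3, 0.6, -0.3]
opening: 42.7
```

Request:
play_rows:
  targets: "-4 2 0 0 0 0 0.5; -8 4 0 0 0 0 0.5; -10 8 0 0 0 0 0.5; -10 8 0 0 0 0 0.5; -10 8 0 0 0 0 0.5"

```text
clock: 24.0
position: [440.6, 365.1, 195.4]
tcp_rot: [3.141, -0.002, 1.63]
ft_force: [0.3, -1.0, 0.1]
opening: 42.3
```

```bash
python3 - <<'E'
from workcell import env
from h import *
o=env.get_obs();print(o["clock"],o["position"])
for n in("scene","top"):
    c=env.camera(n);cv2.imwrite(f"pics/{n}7.png",c["frame"][:,:,::-1]);P=cloud(c);ok=c["depth"]>0
    def rect(x,y,r,z0,z1):
        q=P[ok&(np.hypot(P[...,0]-x,P[...,1]-y)<r)&(P[...,2]>z0)&(P[...,2]<z1)]
        return (len(q),)+((np.round(cv2.minAreaRect(q[:,:2].astype(np.float32))[0],1),np.round(cv2.minAreaRect(q[:,:2].astype(np.float32))[1],1),round(cv2.minAreaRect(q[:,:2].astype(np.float32))[2],1)) if len(q)>5 else ())
    print(n,"drift tip",rect(621,263,22,68,85)); print("blank",rect(619.5,170,28,93,104)); print("ham",rect(611,-184,60,12,45))
    print("chis",rect(524,2,55,8,25));print("spike",rect(485,-391,85,8,30))
    c0=dict(np.load(n+"0.npz"));P0=cloud(c0)
    P,ok=P0,c0["depth"]>0
    print("before chis",rect(524,2,55,8,25));print("spike",rect(485,-391,85,8,30))
E
```

```text
24.0 [440.5668193  365.05125295 195.42230204]
scene drift tip (71, array([621.7, 263.7]), array([14.2, 12.7]), 25.2)
blank (511, array([620. , 169.8]), array([40.6, 44.7]), 32.0)
ham (614, array([ 609.9, -182.2]), array([31.9, 80.3]), 82.1)
chis (270, array([528. ,   2.1]), array([14.5, 93.2]), 86.1)
spike (435, array([ 488. , -390.9]), array([ 27.7, 140.3]), 1.1)
before chis (273, array([529.7,   2.1]), array([15.3, 95.6]), 85.5)
spike (429, array([ 488.9, -391.2]), array([ 29.4, 139.6]), 1.4)
top drift tip (0,)
blank (279, array([621.3, 163.1]), array([44.2, 29. ]), 14.7)
ham (568, array([ 609.2, -183.7]), array([32. , 79.7]), 83.0)
chis (287, array([529.5,   1.6]), array([14.3, 96.4]), 86.1)
spike (592, array([ 481.5, -392.3]), array([140.5,  28.1]), 86.1)
before chis (286, array([529.3,   1.3]), array([15.4, 95.2]), 87.2)
spike (587, array([ 481.8, -392.2]), array([140.2,  28.2]), 86.2)
```

View pics/scene7.png

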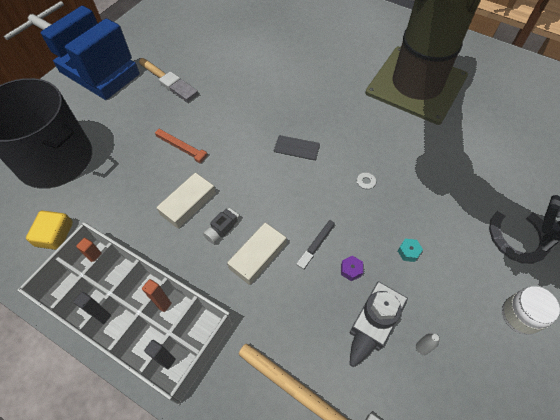

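The final view shows the stack on the anvil at (385,303), the drift upright at (428,343) and the hammer between the bricks at (222,224). The chisel and spike have not moved, and the arm is clear.

```bash
python3 -c "
from workcell import env
env.hand_in(); print(env.get_obs()['clock'])"
```

```text
the job is handed in; nothing more can be done
the job is handed in; nothing more can be done
```

The bench is set up as asked and the job is handed in, at about 24 s of the 102 s allowed. In my last camera checks every part was within its tolerance. No verdict is reported.

| Part | Last measurement | Result |
|---|---|---|
| Bolster | (619.7, 170.2) mm, level | About 1 mm from the anvil's middle at (619, 170) |
| Blank | (620.0, 169.8) mm, level | Less than 1 mm from the bolster's centre |
| Hammer | (609.6, -183) mm, about -7.5° | About 2 mm from the bricks' midpoint (611.4, -184.2), parallel within 1° |
| Drift | Tip at (621.7, 263.7) mm, z about 73–75 mm, upright | About 50 mm gap, opposite the side's middle |

The chisel and spike read within about 2 mm of where they started, which is measurement noise.

- **Bolster grip:** the arm reached a joint limit picking up the bolster, so it was gripped about 7 mm off its axis. I measured that offset and allowed for it when placing.
- **Top camera:** in the last check the top camera gave no reading on the drift tip and saw only part of the blank. Those two positions come from the scene camera alone, as does the bolster's, which I measured before placing the drift.

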